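# Load the boring stand and run the carriage home

### The arm

A 6-joint arm with a two-finger parallel gripper is mounted at the origin on the work surface. World frame = base frame: x ahead of the robot, y to its left, z up, the work surface at z = 0. Lengths are in m, angles in rad, forces in N, time in s.
With the tool pointing down it reaches from about 0.35 to 0.725 m from the base axis. Payload 4.3 kg.
Tool frame: the origin (TCP) lies where the fingers leave the gripper's body, on its centre line; the fingertips stand 73 mm ahead of it and the grasp point (between the pads) lies 54 mm ahead of it (grip_point_offset is the distance from the TCP to the grasp point, in m); z points along the fingers, y is the line along which they close (so a half turn about z gives the same grasp; the last joint's range is limited). The gripper opens to 85 mm and grips with 20 to 120 N. Pads are 22 mm wide; open, the fingers measure 114 mm over their backs; the gripper's body (76 mm by 85 mm) begins 54 mm behind the grasp point. The pads swing forward as they close: fully open they stand 13 mm farther back than shut.
Start: joints at [-1.331, 0.377, 0.081, 1.274, 0, 1.46], TCP at [0.197, -0.54, 0.304] pointing down, gripper open.
Joint ranges: [-2.72, 2.72], [-0.84, 1.66], [-1.02, 1.22], [-1.77, 2.12], [-1.37, 1.28], [-3.14, 3.14]. Speed limits (rad/s): [2.57, 2.57, 3.14, 3.14, 3.14, 3.14].

### API

Orientations are given as a unit quaternion [w, x, y, z].
In Python, from station import * gives the robot as it stands.
- The arm moves only by the shell command python3 -m handwheel 'ROWS' [FORCE]. ROWS is a JSON object of lists of equal length, an entry for each row: "delta_pos": the shift along the tool's x, y, z in units of 50 mm (1.0 is 50 mm), a list of three; "rot": the turn, a rotation vector about the tool's x, y, z in units of 5 degrees (1.0 is 5 degrees), a list of three; "gripper": the opening, from 0 (shut) to 1 (fully open). In form: {"delta_pos": [[x, y, z], ...], "rot": [[rx, ry, rz], ...], "gripper": [gripper, ...]}. A call has 1 to 8 rows; each row shifts and turns the commanded pose from where the row before left it, along the tool's axes as they then stand; what a row does not reach is not made up. A row lasts 1/10 s, in which the tool goes at most 50 mm and 8.59 degrees, less where a joint would pass 70% of its speed; a pose out of reach is approached as far as the arm can. A call is refused whole if a number of a shift passes 1 or a number of a turn 1, either way. A call with a gripper value outside its range is refused whole. The fingers move at their own pace and stop on an object; FORCE is the grip in N (left out, the last holds). Time passes only in rows, so rows that do not move let the fingers close. It gives the time, the measured TCP pose, the force, the opening and the grip force at its end, in the units of the state.
- get_obs(): the state, without advancing time (a new reading comes with each control period).
- grab_frame(name): name is "scene" or "top"; returns the picture (384x512x3 uint8, red, green, blue); there is no depth.
- calibration(name): a dict with "K" (3x3 intrinsics, pixels), "xyz" and "rotation" of the camera in the world. Camera axes: x right, y down, z forward; pixel columns grow to the right and rows downward; lengths in m; the calibration is good to about 2 mm. A picture is of the moment at which its call begins. calibration takes no time and is no camera call.
- sign_off(): hands the job in; it is judged then, once.
Trained networks look in the newest picture that a camera, given by its name, has taken for a name from the list of things; names that differ only in an ending like _2 or _b are one class to them, and where a whole thing is asked for, a point or a joint stands for the part that bears it (a point fixed in the world has none). Each returns a list of dicts, best first, with "confidence" (0 to 1); they miss things now and then, are a little off and sometimes report something else, mostly with a low value. They report only what shows in the picture. A call takes as long as a camera call.
- masks_of(camera, label): "region" (384x512 bool, what is visible of it) and "bbox" ([centre column, centre row, width, height] in pixels, round what is visible of it).
- spot_point(camera, label): "centre" ([row, column] in pixels: a listed point, or the origin of a listed thing).
The state is a dict: "time": time; "joints": joint angles; "qd": joint speeds; "effort": joint torques, N m; "tcp_pos": TCP position; "eef_rot": TCP orientation; "ft_force": force on the tool from outside, world axes, zero at the start; "ft_torque": the same for the moment, N m; "finger_gap": finger opening in m; "grip_force": force on a finger pad.
Only numpy, scipy, OpenCV 4.12 (cv2) and the standard library are available. Lean on these libraries where they do the work, as an engineer would, in place of code of your own. Each camera call takes 0.05 s, during which the arm holds its last target. There are 200 camera calls.

### The job

Take the square wooden blank by the dark block on its top and set it gently, not dropped, into the square recess of the blue carriage so that it lies flat on the bottom of the recess. Let go of it, then push the carriage by its red plate along the slide, under the boring head, until the spring detent snaps it fully home against the end stop. Leave the round blank, the offcut and the other things on the bench where they are.

Things in the scene. Friction and masses are not known exactly. Their poses are not given: they have to be found in the camera images.
- blank_center (a point): The loose square blank: a pale wooden plate 80 x 80 x 24 mm with a dark wooden grip block 36 x 36 x 40 mm glued centrally on its top, faces parallel to the plate's sides; 64 mm tall in all, about 0.15 kg. This point is on its middle axis, half-way up (32 mm above the underside, 8 mm above the top of the pale plate). x and y along the sides, z up. It stands on the bench.
- recess (a point): Centre of the floor of the square recess in the blue sliding carriage: recess 83 x 83 mm, 14 mm deep, chamfered rim, open above; any of the blank's four quarter-turns fits. x across the slide, y along the slide in the pushing direction (towards the column of the boring head), z up; x and y parallel to the recess's sides. The carriage is 130 mm wide, 185 mm long, its top 52 mm above the bench (recess floor 38 mm). It moves with the carriage.
- carriage (a joint): Travel of the blue carriage along the slide, m: starts somewhere in 0 to 0.03, end stop (fully home) at 0.13, where the recess is centred under the boring head. About 1.2 N of friction holds it where it is left. A sprung roller on the stand meets a round cam on the carriage's side from about 0.11 on and resists with up to about 10 N; the crest is at 0.121, and once pushed past about 0.124 the spring snaps the carriage home to 0.13 and holds it there.
- push_plate (a point): Middle of the rear face of the red upright plate at the carriage's rear end, 115 mm behind the recess centre: push here, forward along the recess's y axis. Plate 90 mm wide, 12 mm thick along the slide, 55 mm tall above the carriage's top; this point 32 mm above the carriage's top (84 mm above the bench), 23 mm below the plate's top edge. Axes as for the recess; behind it all is free, with only the 20 mm high bed below.
- stand: The white boring stand, fixed to the bench: bed 150 mm wide, 20 mm high, slide along its y axis. Origin on the bench, under the recess when the carriage is at 0. Boring head above y = 130 mm: bit tip 148 mm above the bench, 30 mm radius spindle housing from 255 mm up, arm and column (54 mm thick, at y = 295 mm) reaching 370 mm above the bench. z up.
- disc_center (a point): Bystander: loose round blank, pale disc 90 mm across and 24 mm thick with a round dark stub 40 mm across and 40 mm high on top. Point on its axis, 32 mm above its underside.
- offcut_center (a point): Bystander: loose plain wooden offcut 60 x 60 x 45 mm, point at its centre.
- glue_center (a point): Bystander: yellow glue bottle, 60 mm across, 170 mm tall, point half-way up.
- mug_center (a point): Bystander: blue mug, 80 mm across, 90 mm tall, point half-way up.
- mallet_center (a point): Bystander: wooden mallet lying on the bench, 280 mm long, head 68 mm across, point on its axis in the head, 25 mm from the head's middle; x along the handle towards the head.
- abrasive_center (a point): Bystander: cork sanding block 110 x 65 x 30 mm, point at its centre.

How it is judged:
By the outcome, as a careful person would: the job done as asked, in the order asked, and still so for the second after the job is handed in, with the robot touching nothing.
It also fails if it takes over 51 s, if anything falls off the work surface, if the arm or the gripper's body presses on something with over 40 N, if the wrist force passes 120 N, or if a joint passes its speed limit or range.

## Working session

There is one attempt and no reset: what is moved stays moved. The work goes in short steps, Python scripts to look and compute and a shell command to move; the robot and the scene stay as the last step left them, time stands still between calls to the robot, and variables do not carry over. Pictures are saved under pics/ and viewed, at most 10 in all, crops included, and the job is handed in when it is done.

```bash
mkdir -p pics; cat > h.py <<'E'
from station import *
import numpy as np, cv2
def ray(cam,rc):
    c=calibration(cam);K=np.array(c["K"]);R=np.array(c["rotation"]);o=np.array(c["xyz"])
    if R.shape!=(3,3):
        from scipy.spatial.transform import Rotation as Ro
        R=Ro.from_quat(np.roll(R,-1)).as_matrix()
    d=R@np.linalg.inv(K)@np.array([rc[1],rc[0],1.]);return o,d
def at(cam,rc,z):
    o,d=ray(cam,rc);return o+d*(z-o[2])/d[2]
def proj(cam,p):
    c=calibration(cam);K=np.array(c["K"]);R=np.array(c["rotation"]);o=np.array(c["xyz"])
    if R.shape!=(3,3):
        from scipy.spatial.transform import Rotation as Ro
        R=Ro.from_quat(np.roll(R,-1)).as_matrix()
    q=K@(R.T@(np.array(p)-o));return q[:2]/q[2]
E
python3 - <<'E'
from h import *
print(get_obs())
for c in("scene","top"):
    im=grab_frame(c);cv2.imwrite(f"pics/{c}0.png",im[:,:,::-1]);print(c,calibration(c))
H=dict(blank_center=.032,recess=.038,push_plate=.084,stand=0,disc_center=.032,offcut_center=.0225,glue_center=.085,mug_center=.045,mallet_center=.034,abrasive_center=.015)
for l,z in H.items():
  for c in("scene","top"):
    for d in spot_point(c,l)[:2]:print(l,c,np.round(d["confidence"],2),np.round(d["centre"]),np.round(at(c,d["centre"],z),3))
E
```

```text
{'time': 0.0, 'joints': array([-1.33127957e+00,  3.78068876e-01,  7.96107804e-02,  1.27437343e+00,
        1.03147647e-05,  1.46052571e+00]), 'qd': array([ 0.00081664,  0.00072877,  0.0010647 , -0.0007656 ,  0.00107733,
       -0.00074336]), 'effort': array([-7.37327100e-04, -4.63606811e+01,  2.69871944e+01,  2.09297729e-02,
       -2.65446251e-04, -2.56495923e-06]), 'tcp_pos': array([ 0.19695469, -0.53967872,  0.30295153]), 'eef_rot': array([-1.01580775e-03,  9.84744534e-01,  1.74003356e-01, -6.05679818e-05]), 'ft_force': array([ 0.31077112,  0.82360215, -0.54543571]), 'ft_torque': array([-0.03900367,  0.00174693, -0.0230492 ]), 'grip_force': 0.0, 'finger_gap': 0.08535820128850986}
scene {'K': array([[354.86040136,   0.        , 250.00986508],
       [  0.        , 354.86040136, 194.46242378],
       [  0.        ,   0.        ,   1.        ]]), 'xyz': array([1.52441928, 0.14089053, 0.78026913]), 'rotation': array([-0.29596181,  0.5541854 ,  0.69383796, -0.35195744])}
top {'K': array([[469.90085116,   0.        , 254.6874283 ],
       [  0.        , 469.90085116, 195.75573841],
    
[... 745 characters left out ...]
 0.429 -0.2    0.032]
offcut_center scene 0.66 [185. 186.] [ 0.472 -0.321  0.022]
offcut_center top 0.64 [226. 360.] [ 0.459 -0.335  0.022]
offcut_center top 0.16 [118. 234.] [0.779 0.008 0.022]
glue_center scene 0.96 [232. 208.] [ 0.775 -0.134  0.085]
glue_center top 0.86 [117. 286.] [ 0.755 -0.138  0.085]
mug_center scene 0.91 [210. 140.] [ 0.68  -0.403  0.045]
mug_center top 0.95 [150. 386.] [ 0.665 -0.416  0.045]
mug_center top 0.29 [119. 235.] [0.767 0.003 0.045]
mallet_center scene 0.58 [181. 362.] [0.293 0.337 0.034]
mallet_center top 0.65 [291. 111.] [0.298 0.342 0.034]
abrasive_center scene 0.67 [258. 257.] [0.78  0.018 0.015]
abrasive_center top 0.67 [121. 234.] [0.773 0.009 0.015]
```

```bash
python3 - <<'E'
import cv2
a=cv2.imread("pics/top0.png");cv2.imwrite("pics/top0c.png",cv2.resize(a[100:270,90:410],(800,425),interpolation=cv2.INTER_CUBIC))
a=cv2.imread("pics/scene0.png");cv2.imwrite("pics/scene0c.png",cv2.resize(a[80:280,120:400],(800,571),interpolation=cv2.INTER_CUBIC))
E
```

```text
(no output)
```

View pics/top0c.png

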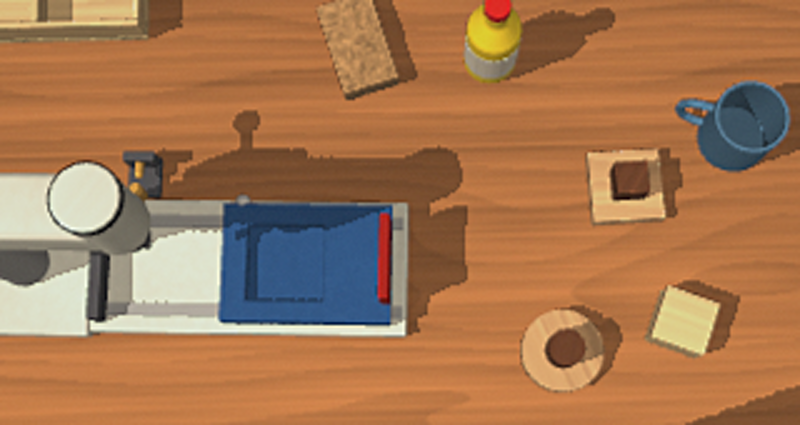

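View pics/scene0c.png

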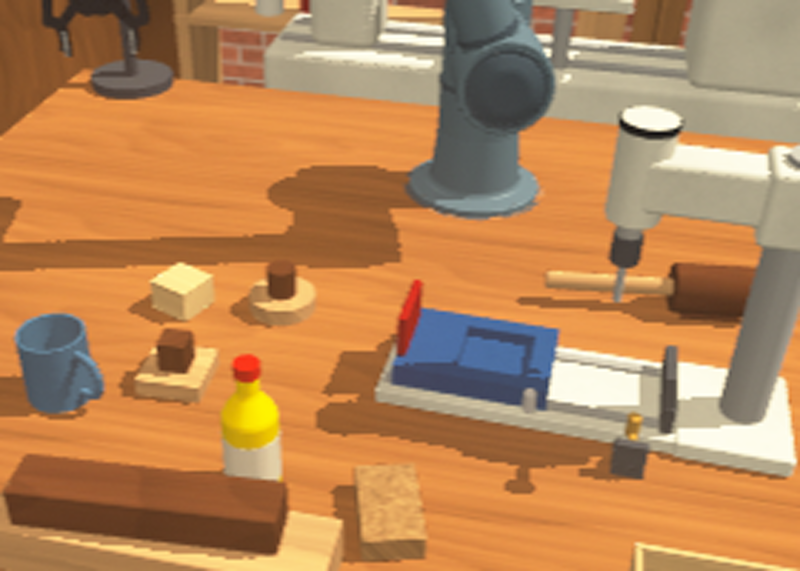

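The top view shows the square blank at about (row 174, col 341) and the carriage with its red plate at its right end, at about (205, 213); the push direction is image-left, about world +y. The scene view agrees, and the disc and offcut lie clear of the blank. Next I fit box models to the masks to get the yaws.

```bash
cat > fit.py <<'E'
from h import *
from scipy.optimize import minimize
S=4
def box(x0,x1,y0,y1,z0,z1):return np.array([[x,y,z] for x in(x0,x1) for y in(y0,y1) for z in(z0,z1)])
BL=[box(-.04,.04,-.04,.04,0,.024),box(-.018,.018,-.018,.018,.024,.064)]
CA=[box(-.065,.065,-.115,.07,.02,.052),box(-.045,.045,-.115,-.103,.052,.107)]
def sil(cam,boxes,p,roi,dz=0):
    r0,r1,c0,c1=roi;m=np.zeros(((r1-r0)*S,(c1-c0)*S),np.uint8)
    c,s=np.cos(p[2]),np.sin(p[2]);R=np.array([[c,-s,0],[s,c,0],[0,0,1]])
    for b in boxes:
        q=np.array([proj(cam,R@v+[p[0],p[1],dz]) for v in b])
        q=(q+.5-[c0,r0])*S-.5
        cv2.fillConvexPoly(m,cv2.convexHull(np.round(q*16).astype(np.int32)),1,shift=4)
    return cv2.resize(m.astype(np.float32),(c1-c0,r1-r0),interpolation=cv2.INTER_AREA)
def fit(label,boxes,p0,cams=("top","scene"),dz=0):
    D=[]
    for cam in cams:
        d=masks_of(cam,label)
        if not d: print("none",cam);continue
        d=d[0];m=d["region"];r,c=np.where(m)
        D.append((cam,m,(max(r.min()-8,0),min(r.max()+9,384),max(c.min()-8,0),min(c.max()+9,512))));print(cam,d["confidence"],m.sum())
    def f(p,DD=D):
        return sum(np.abs(sil(cam,boxes,p,k,dz)-m[k[0]:k[1],k[2]:k[3]]).sum()/m.sum() for cam,m,k in DD)
    for DD in [D]+([[d] for d in D] if len(D)>1 else []):
        p=np.array(p0,float)
        for st in(.01,.003):
            sim=np.vstack([p]+[p+np.eye(3)[i]*[st,st,st*10] for i in range(3)])
            o=minimize(f,p,args=(DD,),method="Nelder-Mead",options=dict(initial_simplex=sim,xatol=1e-4,fatol=1e-4));p=o.x
        print(label,[d[0] for d in DD],np.round(p,4),"yawdeg",round(np.degrees(p[2]),1),"err",round(o.fun,3))
E
python3 - <<'E'
from fit import *
fit("blank_center",BL,[.61,-.293,0])
fit("recess",CA,[.52,.09,0])
fit("disc_center",[box(-.04,.04,-.04,.04,0,.024)],[.42,-.2,0],("top",))
print(masks_of("top","offcut_center")[0]["bbox"])
E
```

```text
top 0.98 875
scene 0.64 573Traceback (most recent call last):
  File "<stdin>", line 2, in <module>
  File "fit.py", line 28, in fit
    o=minimize(f,p,args=(DD,),method="Nelder-Mead",options=dict(initial_simplex=sim,xatol=1e-4,fatol=1e-4));p=o.x
    res = _minimize_neldermead(fun, x0, args, callback, bounds=bounds,
                               **options)
    fxr = func(xr)
    fx = function(np.copy(x), *(wrapper_args + args))
  File "fit.py", line 23, in f
    return sum(np.abs(sil(cam,boxes,p,k,dz)-m[k[0]:k[1],k[2]:k[3]]).sum()/m.sum() for cam,m,k in DD)
  File "fit.py", line 23, in <genexpr>
    return sum(np.abs(sil(cam,boxes,p,k,dz)-m[k[0]:k[1],k[2]:k[3]]).sum()/m.sum() for cam,m,k in DD)
                      ~~~^^^^^^^^^^^^^^^^^^
  File "fit.py", line 11, in sil
    q=np.array([proj(cam,R@v+[p[0],p[1],dz]) for v in b])
                ~~~~^^^^^^^^^^^^^^^^^^^^^^^^
  File "h.py", line 12, in proj
    c=calibration(cam);K=np.array(c["K"]);R=np.array(c["rotation"]);o=np.array(c["xyz"])
ValueError: time passes only in moves, steps and waits
```

```bash
sed -i 's/^from scipy.optimize/import functools,station,h\nh.calibration=functools.lru_cache(None)(station.calibration)\nfrom scipy.optimize/' fit.py
python3 - <<'E'
from fit import *
fit("blank_center",BL,[.61,-.293,0])
fit("recess",CA,[.52,.09,0])
print(masks_of("top","offcut_center")[0]["bbox"],masks_of("top","disc_center")[0]["bbox"],get_obs()["time"])
E
```

```text
top 0.98 875
scene 0.64 573
blank_center ['top', 'scene'] [ 0.6071 -0.286   0.0573] yawdeg 3.3 err 0.178
blank_center ['top'] [ 0.6077 -0.288   0.0367] yawdeg 2.1 err 0.045
blank_center ['scene'] [ 0.6064 -0.2828  0.0508] yawdeg 2.9 err 0.056
top 0.69 3350
scene 0.93 1690
recess ['top', 'scene'] [ 0.5236  0.0941 -0.0413] yawdeg -2.4 err 0.111
recess ['top'] [ 0.5246  0.0913 -0.0314] yawdeg -1.8 err 0.023
recess ['scene'] [ 0.5202  0.0957 -0.0347] yawdeg -2.0 err 0.042
[362.1, 226.8, 28.1, 28.5] [315.5, 240.2, 33.4, 35.8] 1.5
```

```bash
cat > go.py <<'E'
from h import *
import sys
from scipy.spatial.transform import Rotation as Ro
def go(x,y,z,yaw):
    o=get_obs();R=Ro.from_quat(np.roll(o["eef_rot"],-1)).as_matrix();p=o["tcp_pos"]
    cur=np.degrees(np.arctan2(R[1,0],R[0,0]))
    a=np.radians(yaw);G=np.array([[np.cos(a),np.sin(a),0],[np.sin(a),-np.cos(a),0],[0,0,-1]])
    rv=np.degrees(Ro.from_matrix(R.T@G).as_rotvec())/5
    print("t",round(o["time"],2),"tcp",np.round(p,4),"yaw",round(cur,2),"F",np.round(o["ft_force"],1),"gap",round(o["finger_gap"],4),"grip",round(o["grip_force"],1))
    print("rot units",np.round(rv,3),"| shift now",np.round(R.T@(np.array([x,y,z])-p)/.05,3),"| after rot",np.round(G.T@(np.array([x,y,z])-p)/.05,3))
if __name__=="__main__":go(*map(float,sys.argv[1:5]))
E
python3 -m handwheel '{"delta_pos":[[0,0,0],[0,0,0],[0,0,0],[0,0,0]],"rot":[[0,0,0.88],[0,0,0.88],[0,0,0.88],[0,0,0.88]],"gripper":[1,1,1,1]}' 60
python3 -m handwheel '{"delta_pos":[[0.53,-0.3,0],[0.53,-0.3,0],[0.53,-0.3,0],[0.53,-0.3,0],[0.53,-0.3,0],[0.53,-0.3,0],[0.53,-0.3,0],[0.53,-0.3,0]],"rot":[[0,0,0],[0,0,0],[0,0,0],[0,0,0],[0,0,0],[0,0,0],[0,0,0],[0,0,0]],"gripper":[1,1,1,1,1,1,1,1]}'
python3 -m handwheel '{"delta_pos":[[0.53,-0.3,0],[0.53,-0.3,0],[0.53,-0.3,0],[0.53,-0.3,0],[0.53,-0.3,0],[0.53,-0.3,0],[0.53,-0.3,0],[0,0,0]],"rot":[[0,0,0],[0,0,0],[0,0,0],[0,0,0],[0,0,0],[0,0,0],[0,0,0],[0,0,0]],"gripper":[1,1,1,1,1,1,1,1]}'
python3 go.py .607 -.286 .16 2.5
```

```text
time: 1.9
tcp_pos: [0.1971, -0.5402, 0.3039]
eef_rot: [0.0, 1.0, 0.02, -0.0]
ft_force: [0.8, -0.6, 0.5]
finger_gap: 0.0852
grip_force: 0.0
time: 2.7
tcp_pos: [0.4048, -0.4105, 0.304]
eef_rot: [0.0, 1.0, 0.021, 0.0]
ft_force: [0.9, -0.7, -0.4]
finger_gap: 0.0851
grip_force: 0.0
time: 3.5
tcp_pos: [0.5872, -0.2961, 0.3033]
eef_rot: [-0.0, 1.0, 0.023, 0.0]
ft_force: [-0.2, -0.3, 0.3]
finger_gap: 0.0857
grip_force: 0.0
t 3.5 tcp [ 0.5872 -0.2961  0.3033] yaw 2.69 F [-0.2 -0.3  0.3] gap 0.0857 grip 0.0
rot units [-0.01  -0.011  0.038] | shift now [ 0.402 -0.181  2.866] | after rot [ 0.404 -0.185  2.865]
```

```bash

python3 -m handwheel '{"delta_pos":[[0.2,-0.09,0.4],[0.2,-0.09,0.4],[0,0,0.7],[0,0,0.7],[0,0,0.66],[0,0,0]],"rot":[[0,0,0],[0,0,0],[0,0,0],[0,0,0],[0,0,0],[0,0,0]],"gripper":[1,1,1,1,1,1]}'
python3 go.py .607 -.286 .102 2.5
python3 - <<'E'
from h import *
a=grab_frame("scene")[:,:,::-1];b=grab_frame("top")[:,:,::-1]
A=cv2.resize(a[120:240,130:230],(480,576),interpolation=cv2.INTER_CUBIC)
B=cv2.resize(b[120:220,300:400],(320,320),interpolation=cv2.INTER_CUBIC)
C=np.zeros((576,800,3),np.uint8);C[:,:480]=A;C[:320,480:]=B
cv2.imwrite("pics/g1.png",C)
E
```

```text
time: 4.1
tcp_pos: [0.6004, -0.2873, 0.1554]
eef_rot: [-0.003, 1.0, 0.021, -0.005]
ft_force: [-1.2, 0.7, 0.0]
finger_gap: 0.0851
grip_force: 0.0
t 4.1 tcp [ 0.6004 -0.2873  0.1554] yaw 2.41 F [-1.2  0.7  0. ] gap 0.0851 grip 0.0
rot units [-0.064  0.105 -0.019] | shift now [ 0.142 -0.014  1.066] | after rot [ 0.132 -0.02   1.068]
```

View pics/g1.png

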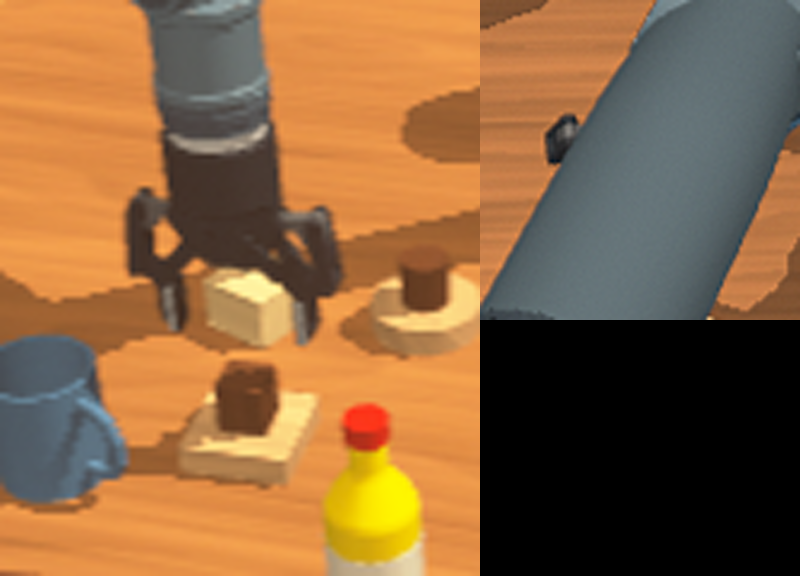

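```bash

python3 -m handwheel '{"delta_pos":[[0.1,0,0.3],[0.03,0,0.3],[0,0,0.3],[0,0,0.16],[0,0,0]],"rot":[[0,0,0],[0,0,0],[0,0,0],[0,0,0],[0,0,0]],"gripper":[1,1,1,1,1]}'
python3 go.py .607 -.286 .099 2.5
```

```text
time: 4.7
tcp_pos: [0.61, -0.2879, 0.1062]
eef_rot: [-0.001, 1.0, 0.021, -0.001]
ft_force: [0.0, 0.7, 0.3]
finger_gap: 0.0855
grip_force: 0.0
t 4.7 tcp [ 0.61   -0.2879  0.1062] yaw 2.45 F [0.  0.7 0.3] gap 0.0855 grip 0.0
rot units [-0.016  0.027 -0.01 ] | shift now [-0.057 -0.04   0.145] | after rot [-0.058 -0.04   0.145]
```

```bash

python3 -m handwheel '{"delta_pos":[[-0.04,-0.02,0.1],[0,0,0],[0,0,0],[0,0,0],[0,0,0],[0,0,0],[0,0,0],[0,0,0]],"rot":[[0,0,0],[0,0,0],[0,0,0],[0,0,0],[0,0,0],[0,0,0],[0,0,0],[0,0,0]],"gripper":[1,1,0,0,0,0,0,0]}' 50
python3 -m handwheel '{"delta_pos":[[0,0,0],[0,0,0]],"rot":[[0,0,0],[0,0,0]],"gripper":[0,0]}'
python3 go.py .607 -.286 .099 2.5
```

```text
time: 5.5
tcp_pos: [0.609, -0.2877, 0.1035]
eef_rot: [0.0, 1.0, 0.021, 0.001]
ft_force: [0.3, 0.4, 3.0]
finger_gap: 0.0353
grip_force: 51.7
time: 5.7
tcp_pos: [0.6091, -0.2877, 0.1035]
eef_rot: [0.0, 1.0, 0.021, 0.001]
ft_force: [-0.5, -0.9, 3.8]
finger_gap: 0.0358
grip_force: 51.8
t 5.7 tcp [ 0.6091 -0.2877  0.1035] yaw 2.44 F [-0.5 -0.9  3.8] gap 0.0358 grip 51.8
rot units [ 0.007 -0.012 -0.012] | shift now [-0.04  -0.035  0.089] | after rot [-0.04  -0.035  0.089]
```

```bash

python3 -m handwheel '{"delta_pos":[[0,0,-0.15],[0,0,-0.4],[0,0,-0.6],[0,0,-0.6],[0,0,-0.6],[0,0,-0.4],[0,0,0],[0,0,0]],"rot":[[0,0,0],[0,0,0],[0,0,0],[0,0,0],[0,0,0.3],[0,0,0.3],[0,0,0.3],[0,0,0]],"gripper":[0,0,0,0,0,0,0,0]}'
python3 go.py .524 .092 .24 -2
```

```text
time: 6.5
tcp_pos: [0.6085, -0.2873, 0.2397]
eef_rot: [-0.0, 1.0, -0.018, -0.0]
ft_force: [0.2, -0.1, -1.8]
finger_gap: 0.0355
grip_force: 51.3
t 6.5 tcp [ 0.6085 -0.2873  0.2397] yaw -2.07 F [ 0.2 -0.1 -1.8] gap 0.0355 grip 51.3
rot units [-0.002  0.007 -0.014] | shift now [-1.962e+00 -7.521e+00 -3.000e-03] | after rot [-1.953e+00 -7.523e+00 -5.000e-03]
```

```bash

python3 -m handwheel '{"delta_pos":[[-0.19,-0.75,0],[-0.19,-0.75,0],[-0.19,-0.75,0],[-0.19,-0.75,0],[-0.19,-0.75,0],[-0.19,-0.75,0],[-0.19,-0.75,0],[-0.19,-0.75,0]],"rot":[[0,0,0],[0,0,0],[0,0,0],[0,0,0],[0,0,0],[0,0,0],[0,0,0],[0,0,0]],"gripper":[0,0,0,0,0,0,0,0]}'
python3 -m handwheel '{"delta_pos":[[-0.19,-0.72,0],[-0.19,-0.72,0],[0,0,0],[0,0,0]],"rot":[[0,0,0],[0,0,0],[0,0,0],[0,0,0]],"gripper":[0,0,0,0]}'
python3 go.py .5255 .0913 .18 -2
python3 - <<'E'
from h import *
a=cv2.imread("pics/top0.png");h=cv2.resize(a[172:238,170:262],(800,574),interpolation=cv2.INTER_CUBIC)
h=np.clip(h.astype(float)*1.6,0,255).astype(np.uint8)
s=800/92
# predicted recess rim / carriage outline from the fit
for x,y,t,col in[(.5246,.0913,-.033,(0,255,255))]:
    for hx,y0,y1,z in((.0415,-.0415,.0415,.052),(.0415,-.0415,.0415,.038),(.065,-.115,.07,.052)):
        P=[proj("top",[x+np.cos(t)*u-np.sin(t)*v,y+np.sin(t)*u+np.cos(t)*v,z]) for u,v in((-hx,y0),(hx,y0),(hx,y1),(-hx,y1))]
        q=((np.array(P)+.5-[170,172])*s).astype(np.int32);cv2.polylines(h,[q],True,col if z>.04 else(255,255,0),1)
cv2.imwrite("pics/rec.png",h)
b=grab_frame("scene")[:,:,::-1];cv2.imwrite("pics/s2.png",cv2.resize(b[100:250,220:420],(800,600),interpolation=cv2.INTER_CUBIC))
E
```

```text
time: 7.3
tcp_pos: [0.5415, 0.0166, 0.238]
eef_rot: [-0.0, 1.0, -0.018, -0.002]
ft_force: [0.1, -0.2, -0.6]
finger_gap: 0.0354
grip_force: 51.2
time: 7.7
tcp_pos: [0.5261, 0.0645, 0.2394]
eef_rot: [-0.008, 1.0, -0.002, -0.001]
ft_force: [0.3, -1.0, -1.0]
finger_gap: 0.0355
grip_force: 51.2
t 7.7 tcp [0.5261 0.0645 0.2394] yaw -0.25 F [ 0.3 -1.  -1. ] gap 0.0355 grip 51.2
rot units [-0.191  0.026  0.35 ] | shift now [-0.011 -0.516  1.197] | after rot [-0.03  -0.536  1.188]
```

View pics/rec.png

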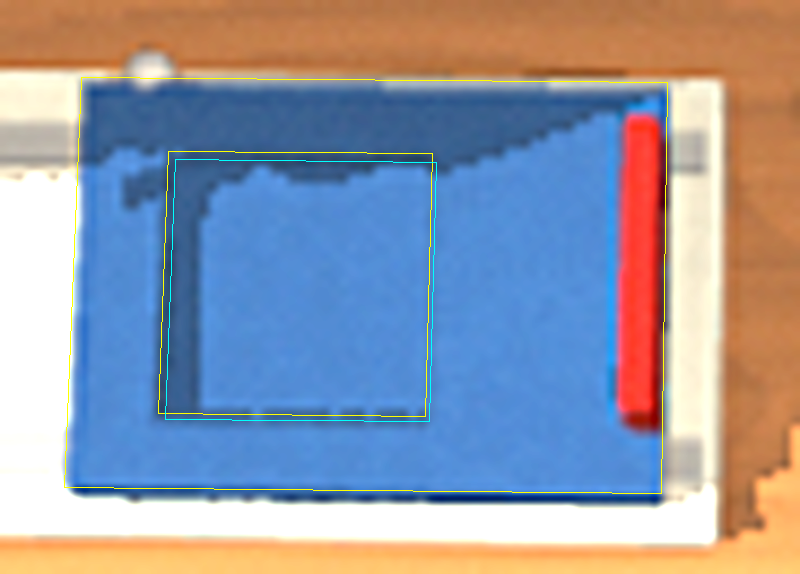

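View pics/s2.png

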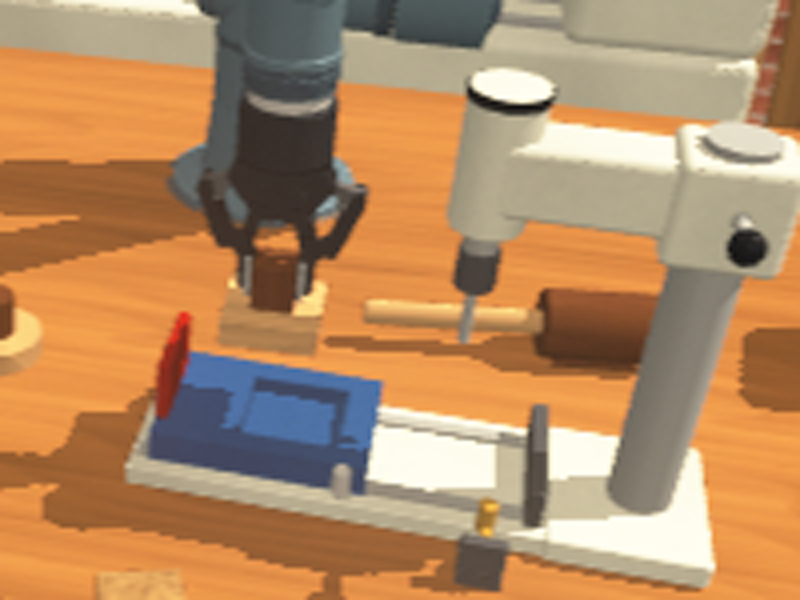

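The carriage model overlay matches the carriage outline and recess rim in the top picture to about 1 mm. The blank hangs square in the gripper above the carriage and is still about 27 mm short along the slide.

```bash

python3 -m handwheel '{"delta_pos":[[0,-0.25,0],[0,-0.25,0],[0,0,0.4],[0,0,0.4],[0,0,0.2],[0,0,0]],"rot":[[-0.1,0,0.18],[-0.1,0,0.17],[0,0,0],[0,0,0],[0,0,0],[0,0,0]],"gripper":[0,0,0,0,0,0]}'
python3 go.py .5253 .0910 .165 -2
```

```text
time: 8.35
tcp_pos: [0.5257, 0.0666, 0.1894]
eef_rot: [-0.009, 1.0, -0.001, -0.002]
ft_force: [-0.1, 0.1, -0.8]
finger_gap: 0.0352
grip_force: 51.2
t 8.35 tcp [0.5257 0.0666 0.1894] yaw -0.11 F [-0.1  0.1 -0.8] gap 0.0352 grip 51.2
rot units [-0.212  0.05   0.378] | shift now [-0.006 -0.479  0.498] | after rot [-0.024 -0.487  0.489]
```

```bash
python3 -c "
from station import *
o=get_obs();print(o['joints'].round(3),o['qd'].round(3))"
```

```text
[-2.000e-03  3.520e-01 -2.620e-01  9.610e-01  1.900e-02  3.141e+00] [ 0.004 -0.019  0.039  0.027  0.002  0.003]
```

Joint 6 is at its 3.14 limit. A quarter turn the other way (yaw about +88°) also fits the recess, so I lift and turn.

```bash

python3 -m handwheel '{"delta_pos":[[0,0,-0.6],[0,0,-0.4],[0,0,0],[0,0,0],[0,0,0],[0,0,0],[0,0,0],[0,0,0]],"rot":[[0,0,-1],[0,0,-1],[0,0,-1],[0,0,-1],[0,0,-1],[0,0,-1],[0,0,-1],[0,0,-1]],"gripper":[0,0,0,0,0,0,0,0]}'
python3 -m handwheel '{"delta_pos":[[0,0,0],[0,0,0],[0,0,0],[0,0,0],[0,0,0],[0,0,0],[0,0,0],[0,0,0]],"rot":[[0,0,-1],[0,0,-1],[0,0,-1],[0,0,-1],[0,0,-1],[0,0,-1],[0,0,-1],[0,0,-1]],"gripper":[0,0,0,0,0,0,0,0]}'
python3 -m handwheel '{"delta_pos":[[0,0,0],[0,0,0],[0,0,0]],"rot":[[0,0,-1],[0,0,-0.6],[0,0,0]],"gripper":[0,0,0]}'
python3 go.py .524 .0923 .165 88
```

```text
time: 9.15
tcp_pos: [0.5273, 0.0659, 0.2422]
eef_rot: [-0.009, 0.939, 0.343, 0.004]
ft_force: [-1.0, -0.6, -0.3]
finger_gap: 0.0353
grip_force: 51.3
time: 9.95
tcp_pos: [0.5273, 0.0659, 0.2421]
eef_rot: [-0.007, 0.765, 0.644, 0.006]
ft_force: [0.6, 0.2, -1.7]
finger_gap: 0.0353
grip_force: 51.3
time: 10.25
tcp_pos: [0.5273, 0.0659, 0.242]
eef_rot: [-0.006, 0.72, 0.694, 0.007]
ft_force: [0.2, 0.5, -1.0]
finger_gap: 0.0353
grip_force: 51.2
t 10.25 tcp [0.5273 0.0659 0.242 ] yaw 87.91 F [ 0.2  0.5 -1. ] gap 0.0353 grip 51.2
rot units [ 0.004 -0.214 -0.018] | shift now [ 0.496 -0.086  1.55 ] | after rot [ 0.525 -0.085  1.541]
```

```bash

python3 -m handwheel '{"delta_pos":[[0,0,0],[0.25,-0.04,0],[0.27,-0.04,0],[0,0,0.4],[0,0,0.4],[0,0,0.3],[0,0,0.1],[0,0,0]],"rot":[[0,-0.214,0],[0,0,0],[0,0,0],[0,0,0],[0,0,0],[0,0,0],[0,0,0],[0,0,0]],"gripper":[0,0,0,0,0,0,0,0]}'
python3 go.py .524 .0923 .165 88
python3 - <<'E'
from fit import *
b=grab_frame("scene")[:,:,::-1];cv2.imwrite("pics/s3.png",cv2.resize(b[120:240,230:390],(800,600),interpolation=cv2.INTER_CUBIC))
o=get_obs();fit("blank_center",BL,[.524,.092,-.03],("scene",),dz=o["tcp_pos"][2]-.1035)
E
```

```text
time: 11.05
tcp_pos: [0.5229, 0.093, 0.1803]
eef_rot: [-0.001, 0.719, 0.695, -0.001]
ft_force: [0.7, -0.2, -0.6]
finger_gap: 0.0353
grip_force: 51.2
t 11.05 tcp [0.5229 0.093  0.1803] yaw 87.98 F [ 0.7 -0.2 -0.6] gap 0.0353 grip 51.2
rot units [-0.037  0.    -0.004] | shift now [-0.013  0.024  0.306] | after rot [-0.013  0.023  0.306]
scene 0.67 407
blank_center ['scene'] [ 0.5225  0.0944 -0.0354] yawdeg -2.0 err 0.373
```

View pics/s3.png

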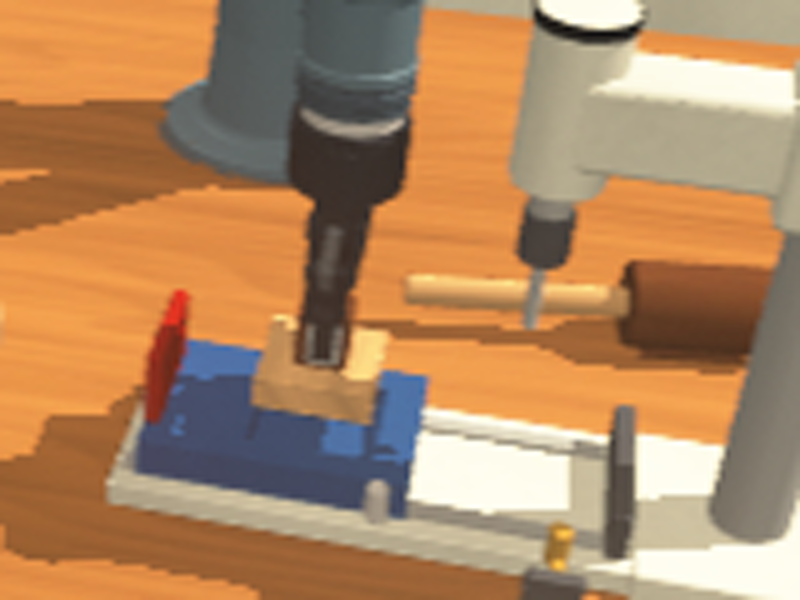

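The blank hangs over the recess, aligned with it. I descend slowly and watch the force.

```bash

python3 -m handwheel '{"delta_pos":[[-0.01,0.02,0.12],[0,0,0.12],[0,0,0.1],[0,0,0.08],[0,0,0],[0,0,0]],"rot":[[-0.03,0,0],[0,0,0],[0,0,0],[0,0,0],[0,0,0],[0,0,0]],"gripper":[0,0,0,0,0,0]}'
python3 -m handwheel '{"delta_pos":[[0,0,0.04],[0,0,0.04],[0,0,0],[0,0,0]],"rot":[[0,0,0],[0,0,0],[0,0,0],[0,0,0]],"gripper":[0,0,0,0]}'
python3 go.py .524 .0923 .1415 88
```

```text
time: 11.75
tcp_pos: [0.5245, 0.0916, 0.1598]
eef_rot: [0.0, 0.72, 0.694, 0.0]
ft_force: [-0.5, 0.2, -0.8]
finger_gap: 0.0354
grip_force: 51.2
time: 12.15
tcp_pos: [0.5246, 0.0917, 0.1559]
eef_rot: [0.0, 0.72, 0.694, 0.0]
ft_force: [0.0, 0.7, -0.3]
finger_gap: 0.0357
grip_force: 51.2
t 12.15 tcp [0.5246 0.0917 0.1559] yaw 87.94 F [ 0.   0.7 -0.3] gap 0.0357 grip 51.2
rot units [ 0.014  0.    -0.013] | shift now [ 0.012 -0.012  0.288] | after rot [ 0.012 -0.011  0.288]
```

```bash

python3 -m handwheel '{"delta_pos":[[0.005,-0.005,0.03],[0.005,-0.005,0.03],[0,0,0],[0,0,0]],"rot":[[0,0,0],[0,0,0],[0,0,0],[0,0,0]],"gripper":[0,0,0,0]}'
python3 -m handwheel '{"delta_pos":[[0,0,0.03],[0,0,0.02],[0,0,0],[0,0,0]],"rot":[[0,0,0],[0,0,0],[0,0,0],[0,0,0]],"gripper":[0,0,0,0]}'
python3 go.py .524 .0923 .1415 88
```

```text
time: 12.55
tcp_pos: [0.5245, 0.0923, 0.1548]
eef_rot: [0.001, 0.72, 0.694, 0.001]
ft_force: [-3.4, 0.8, 11.2]
finger_gap: 0.0352
grip_force: 52.8
time: 12.95
tcp_pos: [0.5246, 0.0924, 0.1528]
eef_rot: [0.001, 0.719, 0.695, 0.001]
ft_force: [-4.1, 2.1, 14.8]
finger_gap: 0.0358
grip_force: 53.8
t 12.95 tcp [0.5246 0.0924 0.1528] yaw 87.98 F [-4.1  2.1 14.8] gap 0.0358 grip 53.8
rot units [ 0.042  0.002 -0.005] | shift now [-0.003 -0.012  0.226] | after rot [-0.003 -0.011  0.226]
```

```bash

python3 -m handwheel '{"delta_pos":[[0.005,-0.015,0],[0.005,-0.015,0],[0,0,0],[0,0,0]],"rot":[[0,0,0],[0,0,0],[0,0,0],[0,0,0]],"gripper":[0,0,0,0]}'
python3 go.py .524 .0923 .1415 88
```

```text
time: 13.35
tcp_pos: [0.5243, 0.0925, 0.1528]
eef_rot: [0.003, 0.72, 0.694, 0.002]
ft_force: [-1.4, -1.3, 11.4]
finger_gap: 0.0353
grip_force: 53.3
t 13.35 tcp [0.5243 0.0925 0.1528] yaw 87.96 F [-1.4 -1.3 11.4] gap 0.0353 grip 53.3
rot units [ 0.069  0.014 -0.007] | shift now [-0.004 -0.007  0.226] | after rot [-0.005 -0.006  0.226]
```

```bash

python3 -m handwheel '{"delta_pos":[[0,-0.015,-0.04],[0,-0.015,0],[0,0,0],[0,0,0]],"rot":[[0,0,0],[0,0,0],[0,0,0],[0,0,0]],"gripper":[0,0,0,0]}'
python3 go.py .5235 .0923 .1415 88; python3 -c "
from station import *
print(get_obs()['ft_torque'].round(3))"
python3 -m handwheel '{"delta_pos":[[0,0,0.04],[0,0,0.02],[0,0,0.02],[0,0,0]],"rot":[[0,0,0],[0,0,0],[0,0,0],[0,0,0]],"gripper":[0,0,0,0]}'
python3 go.py .5235 .0923 .1415 88; python3 -c "
from station import *
print(get_obs()['ft_torque'].round(3))"
```

```text
time: 13.75
tcp_pos: [0.5218, 0.0929, 0.153]
eef_rot: [0.001, 0.72, 0.694, 0.001]
ft_force: [-0.1, 0.7, 5.5]
finger_gap: 0.0355
grip_force: 52.5
t 13.75 tcp [0.5218 0.0929 0.153 ] yaw 87.95 F [-0.1  0.7  5.5] gap 0.0355 grip 52.5
rot units [ 0.033 -0.003 -0.011] | shift now [-0.011  0.034  0.23 ] | after rot [-0.011  0.035  0.23 ]
[-0.079 -0.016  0.033]
time: 14.15
tcp_pos: [0.5221, 0.0945, 0.1506]
eef_rot: [0.0, 0.719, 0.695, 0.003]
ft_force: [-2.9, 6.2, 16.9]
finger_gap: 0.0352
grip_force: 54.8
t 14.15 tcp [0.5221 0.0945 0.1506] yaw 88.0 F [-2.9  6.2 16.9] gap 0.0352 grip 54.8
rot units [ 0.049 -0.048 -0.001] | shift now [-0.044  0.029  0.182] | after rot [-0.043  0.029  0.182]
[ 0.713  0.71  -0.067]
```

```bash

python3 -m handwheel '{"delta_pos":[[0.025,-0.01,-0.02],[0.015,-0.01,0],[0,0,0],[0,0,0]],"rot":[[0,0,0],[0,0,0],[0,0,0],[0,0,0]],"gripper":[0,0,0,0]}'
python3 go.py .5235 .0923 .1415 88; python3 -c "
from station import *
print(get_obs()['ft_torque'].round(3))"
python3 -m handwheel '{"delta_pos":[[0,0,0.04],[0,0,0.02],[0,0,0],[0,0,0]],"rot":[[0,0,0],[0,0,0],[0,0,0],[0,0,0]],"gripper":[0,0,0,0]}'
python3 go.py .5235 .0923 .1415 88; python3 -c "
from station import *
print(get_obs()['ft_torque'].round(3))"
```

```text
time: 14.55
tcp_pos: [0.5218, 0.0949, 0.1505]
eef_rot: [0.002, 0.72, 0.694, 0.002]
ft_force: [1.3, 0.8, 7.9]
finger_gap: 0.0354
grip_force: 53.7
t 14.55 tcp [0.5218 0.0949 0.1505] yaw 87.95 F [1.3 0.8 7.9] gap 0.0354 grip 53.7
rot units [ 0.056 -0.001 -0.01 ] | shift now [-0.052  0.036  0.181] | after rot [-0.052  0.037  0.181]
[-0.157 -0.175  0.056]
time: 14.95
tcp_pos: [0.5218, 0.0963, 0.1485]
eef_rot: [0.001, 0.719, 0.695, 0.003]
ft_force: [-0.8, 6.0, 13.9]
finger_gap: 0.0352
grip_force: 55.3
t 14.95 tcp [0.5218 0.0963 0.1485] yaw 87.98 F [-0.8  6.  13.9] gap 0.0352 grip 55.3
rot units [ 0.061 -0.043 -0.005] | shift now [-0.078  0.036  0.14 ] | after rot [-0.078  0.037  0.14 ]
[ 0.587  0.337 -0.037]
```

```bash

python3 -m handwheel '{"delta_pos":[[0.03,0,-0.02],[0.02,0,0],[0,0,0],[0,0,0.04],[0,0,0.02],[0,0,0],[0,0,0]],"rot":[[0,0,0],[0,0,0],[0,0,0],[0,0,0],[0,0,0],[0,0,0],[0,0,0]],"gripper":[0,0,0,0,0,0,0]}'
python3 go.py .5235 .0923 .1415 88; python3 - <<'E'
from h import *
print(get_obs()['ft_torque'].round(3))
b=grab_frame("scene")[:,:,::-1];cv2.imwrite("pics/s4.png",cv2.resize(b[150:230,240:340],(800,640),interpolation=cv2.INTER_CUBIC)[:600])
E
```

```text
time: 15.65
tcp_pos: [0.5216, 0.0983, 0.1462]
eef_rot: [0.001, 0.72, 0.694, 0.003]
ft_force: [-0.8, 4.6, 14.6]
finger_gap: 0.0355
grip_force: 55.9
t 15.65 tcp [0.5216 0.0983 0.1462] yaw 87.97 F [-0.8  4.6 14.6] gap 0.0355 grip 55.9
rot units [ 0.053 -0.029 -0.007] | shift now [-0.12   0.042  0.093] | after rot [-0.119  0.042  0.093]
[ 0.366  0.326 -0.031]
```

View pics/s4.png

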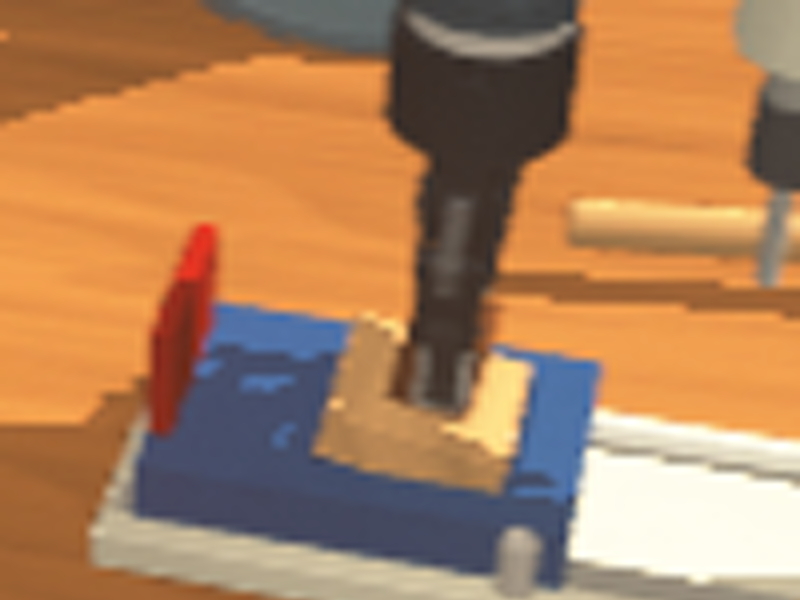

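```bash
python3 - <<'E'
from fit import *
from scipy.ndimage import binary_fill_holes
p=get_obs()["tcp_pos"]
# red plate and pale plate tracked by colour, scene picture
im=grab_frame("scene");hsv=cv2.cvtColor(im,cv2.COLOR_RGB2HSV)
d=masks_of("scene","blank_center");print([ (round(q["confidence"],2),np.round(q["bbox"],1),q["region"].sum()) for q in d[:2]])
m=d[0]["region"];r,c=np.where(m);k=(r.min()-8,r.max()+9,c.min()-8,c.max()+9)
mm=m[k[0]:k[1],k[2]:k[3]]
# ignore pixels where the fingers/block are: weight only outside the dark-tool pixels
V=hsv[k[0]:k[1],k[2]:k[3],2]; w=(V>95)|mm
P0=BL[:1]
best=[]
for x in(p[0]-.002,p[0],p[0]+.002):
  res=[]
  for y in np.arange(.085,.106,.001):
    for z in np.arange(.034,.058,.001):
      s=sil("scene",P0,[x,y,-.035],k,z)
      res.append(((np.abs(s-mm)*w).sum(),y,z))
  res.sort();print("x",round(x,4),np.round(res[:4],4).tolist())
fit("recess",[CA[0]],[.522,.09,-.035],("scene",))
a=cv2.imread("pics/scene0.png")[:,:,::-1];
def redc(i):
    q=(i[...,0]>140)&(i[...,1]<70)&(i[...,2]<70);q[:, :230]=0;q[:,300:]=0;r,c=np.where(q);return len(r),r.mean().round(2),c.mean().round(2)
print("red",redc(a),redc(im), "5mm in y =",proj("scene",[.52,-.015,.08])-proj("scene",[.52,-.02,.08]))
E
```

```text
[(0.82, array([290.8, 201.4,  24.9,  23.6]), np.int64(303))]
x 0.5196 [[113.6875, 0.09, 0.048], [114.0, 0.091, 0.048], [114.0, 0.094, 0.048], [114.25, 0.09, 0.047]]
x 0.5216 [[115.125, 0.091, 0.049], [115.125, 0.091, 0.05], [115.5, 0.092, 0.049], [115.5, 0.093, 0.05]]
x 0.5236 [[116.125, 0.09, 0.051], [116.125, 0.092, 0.051], [116.5, 0.091, 0.051], [117.0625, 0.093, 0.051]]
scene 0.81 1221
recess ['scene'] [ 0.5183  0.0927 -0.0356] yawdeg -2.0 err 0.472
red (96, np.float64(189.4), np.float64(263.33)) (55, np.float64(178.8), np.float64(262.36)) 5mm in y = [1.41337986 0.19597417]
```

The blank meets the recess rim off centre and may be pitched in the grip. I lift 30 mm and look with model overlays.

```bash

python3 -m handwheel '{"delta_pos":[[0,0,-0.1],[0,0,-0.3],[0,0,-0.3],[0,0,0],[0,0,0]],"rot":[[0,0,0],[0,0,0],[0,0,0],[0,0,0],[0,0,0]],"gripper":[0,0,0,0,0]}'
python3 go.py .5235 .0923 .1415 88; python3 - <<'E'
from fit import *
p=get_obs()["tcp_pos"];print(p,get_obs()["ft_torque"].round(3),get_obs()["ft_force"].round(2))
im=grab_frame("scene")[:,:,::-1].copy();a=cv2.imread("pics/scene0.png")
def draw(i,k,z,items):
    h=cv2.resize(i[k[0]:k[1],k[2]:k[3]],None,fx=z,fy=z,interpolation=cv2.INTER_CUBIC)
    for pts,x,y,t,col in items:
        R=np.array([[np.cos(t),-np.sin(t),0],[np.sin(t),np.cos(t),0],[0,0,1]])
        q=np.array([proj("scene",R@np.array(v)+[x,y,0]) for v in pts]);q=((q+.5-[k[2],k[0]])*z).astype(np.int32)
        cv2.polylines(h,[q],True,col,1)
    return h
sq=lambda a,b,c,z:[(-a,b,z),(a,b,z),(a,c,z),(-a,c,z)]
u=p[2]-.1035
ca=lambda x,y,col:[(sq(.065,-.115,.07,.052),x,y,-.035,col),(sq(.0415,-.0415,.0415,.052),x,y,-.035,col)]
k=(155,230,245,325)
A=draw(a,k,5,ca(.524,.091,(0,255,255)));B=draw(im,(140,230,245,325),5,[(sq(.04,-.04,.04,u),p[0],p[1]-.0013,-.035,(0,255,0)),(sq(.04,-.04,.04,u+.024),p[0],p[1]-.0013,-.035,(0,255,0))]+ca(.524,.091,(0,255,255))[:1])
C=np.zeros((450,800,3),np.uint8);C[:375,:400]=A;C[:,400:]=B
cv2.imwrite("pics/s5.png",C)
E
```

```text
time: 16.35
tcp_pos: [0.5194, 0.0971, 0.1783]
eef_rot: [-0.0, 0.72, 0.694, -0.0]
ft_force: [-1.5, 0.6, -1.6]
finger_gap: 0.0352
grip_force: 54.3
t 16.35 tcp [0.5194 0.0971 0.1783] yaw 87.92 F [-1.5  0.6 -1.6] gap 0.0352 grip 54.3
rot units [-0.01   0.004 -0.015] | shift now [-0.093  0.087  0.737] | after rot [-0.094  0.086  0.737]
[0.51938001 0.09712946 0.17833627] [ 0.05  -0.01   0.017] [-1.46  0.61 -1.62]
```

View pics/s5.png

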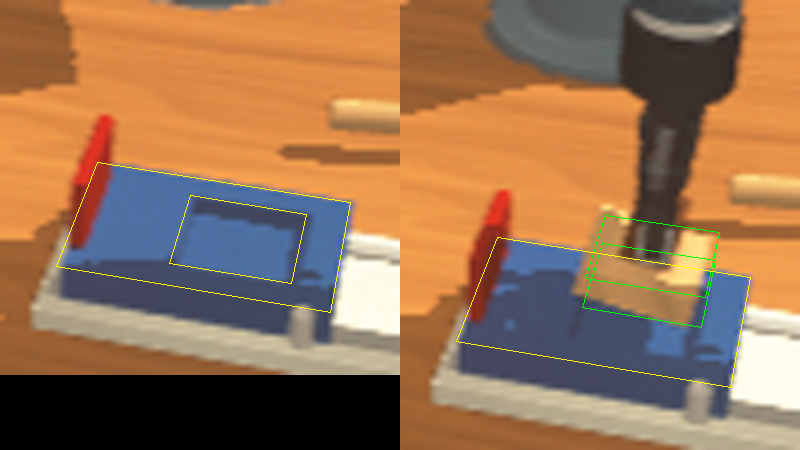

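The blank pitched about 6° in the grip, rear side up, because it met the rear rim. I take it back to its free spot on the bench, let it settle flat and regrip it from the other side. Two squeezes at right angles centre it in both axes. Then I re-measure the carriage.

```bash

python3 -m handwheel '{"delta_pos":[[0,0,-0.6],[0,0,-0.6],[-0.7,0.14,0],[-0.7,0.14,0],[-0.7,0.14,0],[-0.7,0.14,0],[-0.7,0.14,0],[-0.7,0.14,0]],"rot":[[0,0,0],[0,0,0],[0,0,0],[0,0,0],[0,0,0],[0,0,0],[0,0,0],[0,0,0]],"gripper":[0,0,0,0,0,0,0,0]}'
python3 -m handwheel '{"delta_pos":[[-0.7,0.14,0],[-0.7,0.14,0],[-0.7,0.14,0],[-0.7,0.14,0],[-0.6,0.14,0],[0,0,0],[0,0,0]],"rot":[[0,0,0],[0,0,0],[0,0,0],[0,0,0],[0,0,0],[0,0,0],[0,0,0]],"gripper":[0,0,0,0,0,0,0]}'
python3 go.py .605 -.287 .118 88
```

```text
time: 17.2
tcp_pos: [0.5537, -0.1153, 0.2378]
eef_rot: [-0.001, 0.72, 0.694, -0.0]
ft_force: [1.0, -0.4, -1.8]
finger_gap: 0.0355
grip_force: 54.4
time: 17.9
tcp_pos: [0.5826, -0.2853, 0.2376]
eef_rot: [-0.001, 0.72, 0.694, 0.0]
ft_force: [1.6, -0.4, -2.4]
finger_gap: 0.0353
grip_force: 54.4
t 17.9 tcp [ 0.5826 -0.2853  0.2376] yaw 87.86 F [ 1.6 -0.4 -2.4] gap 0.0353 grip 54.4
rot units [-0.017 -0.023 -0.027] | shift now [-0.021  0.452  2.391] | after rot [-0.018  0.448  2.392]
```

```bash

python3 -m handwheel '{"delta_pos":[[0,0.2,0.5],[0,0.2,0.5],[0,0.05,0.5],[0,0,0.5],[0,0,0.3],[0,0,0.1],[0,0,0],[0,0,0]],"rot":[[0,0,0],[0,0,0],[0,0,0],[0,0,0],[0,0,0],[0,0,0],[0,0,0],[0,0,0]],"gripper":[0,0,0,0,0,0,0,0]}'
python3 -m handwheel '{"delta_pos":[[0,0,0.06],[0,0,0.06],[0,0,0.06],[0,0,0.06],[0,0,0],[0,0,0]],"rot":[[0,0,0],[0,0,0],[0,0,0],[0,0,0],[0,0,0],[0,0,0]],"gripper":[0,0,0,0,0,0]}'
python3 go.py .605 -.287 .1 88
```

```text
time: 18.7
tcp_pos: [0.6065, -0.2856, 0.1205]
eef_rot: [0.001, 0.719, 0.695, 0.001]
ft_force: [0.4, -0.3, -1.3]
finger_gap: 0.0353
grip_force: 54.4
time: 19.3
tcp_pos: [0.6062, -0.2863, 0.1079]
eef_rot: [0.001, 0.72, 0.694, 0.0]
ft_force: [-1.4, 0.3, 2.6]
finger_gap: 0.0352
grip_force: 54.7
t 19.3 tcp [ 0.6062 -0.2863  0.1079] yaw 87.93 F [-1.4  0.3  2.6] gap 0.0352 grip 54.7
rot units [ 0.019  0.006 -0.015] | shift now [-0.015 -0.023  0.158] | after rot [-0.015 -0.023  0.158]
```

```bash

python3 -m handwheel '{"delta_pos":[[0,0,0.05],[0,0,0.05],[0,0,0.05],[0,0,0]],"rot":[[0,0,0],[0,0,0],[0,0,0],[0,0,0]],"gripper":[0,0,0,0]}' 20
python3 -c "
from h import *
o=get_obs();print(o['tcp_pos'],o['ft_force'])"
python3 -m handwheel '{"delta_pos":[[0,0,0],[0,0,0],[0,0,0],[0,0,0]],"rot":[[0,0,0],[0,0,0],[0,0,0],[0,0,0]],"gripper":[0.6,0.8,1,1]}'
python3 go.py .605 -.287 .1 178
python3 - <<'E'
from fit import *
grab_frame("scene");grab_frame("top")
fit("recess",CA,[.524,.09,-.035])
E
```

```text
time: 19.7
tcp_pos: [0.6077, -0.2892, 0.1051]
eef_rot: [0.005, 0.72, 0.694, -0.0]
ft_force: [-4.8, -4.5, 19.4]
finger_gap: 0.0351
grip_force: 57.9
[ 0.60771882 -0.28921299  0.10510982] [-4.8177031  -4.47171585 19.37576197]
time: 20.1
tcp_pos: [0.6058, -0.2856, 0.0992]
eef_rot: [-0.0, 0.72, 0.694, 0.0]
ft_force: [0.6, -0.3, 0.0]
finger_gap: 0.0853
grip_force: 0.0
t 20.1 tcp [ 0.6058 -0.2856  0.0992] yaw 87.95 F [ 0.6 -0.3  0. ] gap 0.0853 grip 0.0
rot units [ 7.000e-03 -6.000e-03 -1.801e+01] | shift now [-0.028 -0.014 -0.015] | after rot [ 0.014 -0.028 -0.015]
top 0.87 2059
scene 0.98 1652
recess ['top', 'scene'] [ 0.5251  0.0921 -0.0565] yawdeg -3.2 err 0.743
recess ['top'] [ 0.5277  0.0897 -0.055 ] yawdeg -3.1 err 0.642
recess ['scene'] [ 0.5189  0.0937 -0.0465] yawdeg -2.7 err 0.049
```

```bash

python3 -m handwheel '{"delta_pos":[[0,0,-0.06],[0,0,0],[0,0,0],[0,0,0],[0,0,0],[0,0,0],[0,0,0],[0,0,0]],"rot":[[0,0,0],[0,0,0],[0,0,0],[0,0,0],[0,0,0],[0,0,0],[0,0,0],[0,0,0]],"gripper":[0,0,0,0,0,0,0,0]}' 20
python3 go.py .605 -.287 .1 178
python3 -m handwheel '{"delta_pos":[[0,0,0],[0,0,0],[0,0,-0.1],[0,0,0],[0,0,0],[0,0,0],[0,0,0],[0,0,0]],"rot":[[0,0,0],[0,0,0],[0,0,0],[0,0,-1],[0,0,-1],[0,0,-1],[0,0,-1],[0,0,-1]],"gripper":[1,1,1,1,1,1,1,1]}'
python3 -m handwheel '{"delta_pos":[[0,0,0],[0,0,0],[0,0,0],[0,0,0],[0,0,0],[0,0,0],[0,0,0],[0,0,0]],"rot":[[0,0,-1],[0,0,-1],[0,0,-1],[0,0,-1],[0,0,-1],[0,0,-1],[0,0,-1],[0,0,-1]],"gripper":[1,1,1,1,1,1,1,1]}'
python3 -m handwheel '{"delta_pos":[[0,0,0],[0,0,0],[0,0,0],[0,0,0],[0,0,0],[0,0,0]],"rot":[[0,0,-1],[0,0,-1],[0,0,-1],[0,0,-1],[0,0,-1],[0,0,0]],"gripper":[1,1,1,1,1,1]}'
python3 go.py .605 -.287 .1 178
```

```text
time: 21.1
tcp_pos: [0.6064, -0.2862, 0.1034]
eef_rot: [0.001, 0.72, 0.694, 0.001]
ft_force: [0.8, 0.1, 2.2]
finger_gap: 0.0355
grip_force: 20.7
t 21.1 tcp [ 0.6064 -0.2862  0.1034] yaw 87.94 F [0.8 0.1 2.2] gap 0.0355 grip 20.7
rot units [ 1.4000e-02  2.1000e-02 -1.8012e+01] | shift now [-0.018 -0.027  0.068] | after rot [ 0.027 -0.018  0.068]
time: 21.9
tcp_pos: [0.606, -0.286, 0.1082]
eef_rot: [0.0, 0.551, 0.835, 0.0]
ft_force: [0.4, -0.0, 0.1]
finger_gap: 0.0851
grip_force: 0.0
time: 22.7
tcp_pos: [0.606, -0.286, 0.1082]
eef_rot: [0.0, 0.232, 0.973, 0.0]
ft_force: [-0.7, 1.1, -0.4]
finger_gap: 0.0854
grip_force: 0.0
time: 23.3
tcp_pos: [0.606, -0.286, 0.1082]
eef_rot: [0.001, 0.018, 1.0, -0.0]
ft_force: [-0.6, -0.6, -0.2]
finger_gap: 0.0849
grip_force: 0.0
t 23.3 tcp [ 0.606  -0.286   0.1082] yaw 177.93 F [-0.6 -0.6 -0.2] gap 0.0849 grip 0.0
rot units [ 0.     0.013 -0.015] | shift now [ 0.02  -0.021  0.164] | after rot [ 0.02  -0.021  0.164]
```

```bash

python3 -m handwheel '{"delta_pos":[[-0.008,0,0.09],[0,0,0],[0,0,0],[0,0,0],[0,0,0],[0,0,0],[0,0,0],[0,0,0]],"rot":[[0,0,0],[0,0,0],[0,0,0],[0,0,0],[0,0,0],[0,0,0],[0,0,0],[0,0,0]],"gripper":[1,0,0,0,0,0,0,0]}' 110
python3 -m handwheel '{"delta_pos":[[0,0,0],[0,0,-0.15],[0,0,-0.4],[0,0,-0.6],[0,0,-0.6],[0,0,-0.6],[0,0,-0.4],[0,0,0]],"rot":[[0,0,0],[0,0,0],[0,0,0],[0,0,0],[0,0,0],[0,0,0],[0,0,0],[0,0,0]],"gripper":[0,0,0,0,0,0,0,0]}'
python3 go.py .5235 .0895 .24 178
python3 - <<'E'
from fit import *
grab_frame("scene");p=get_obs()["tcp_pos"];u=p[2]-.1035
fit("blank_center",BL[:1],[p[0],p[1],-.035],("scene",),dz=u)
E
```

```text
time: 24.1
tcp_pos: [0.6069, -0.2862, 0.1041]
eef_rot: [0.001, 0.018, 1.0, -0.0]
ft_force: [0.6, -0.3, 4.1]
finger_gap: 0.0345
grip_force: 109.5
time: 24.9
tcp_pos: [0.6075, -0.2867, 0.2445]
eef_rot: [0.003, 0.018, 1.0, -0.001]
ft_force: [0.3, -0.5, -0.8]
finger_gap: 0.0349
grip_force: 109.5
t 24.9 tcp [ 0.6075 -0.2867  0.2445] yaw 177.94 F [ 0.3 -0.5 -0.8] gap 0.0349 grip 109.5
rot units [-0.03   0.069 -0.012] | shift now [1.949 7.458 0.059] | after rot [1.941 7.46  0.09 ]
scene 0.93 531
blank_center ['scene'] [ 0.6034 -0.2872 -0.0218] yawdeg -1.2 err 0.203
```

```bash
python3 - <<'E'
from h import *
n=grab_frame("top").astype(float);a=cv2.imread("pics/top0.png")[:,:,::-1].astype(float)
s=grab_frame("scene").astype(float);s0=cv2.imread("pics/scene0.png")[:,:,::-1].astype(float)
def cross(I,r,c0,c1):
    v=I[r,c0:c1,0]; t=150. # red channel: white bed -> blue
    i=np.where((v[:-1]>t)&(v[1:]<=t))[0]
    return c0+i[0]+(v[i[0]]-t)/(v[i[0]]-v[i[0]+1]) if len(i) else np.nan
for r in range(190,228,4):print(r,round(cross(a,r,165,195),2),round(cross(n,r,165,195),2))
# scene: carriage front edge against bed (scan right->left)
def crossr(I,r):
    v=I[r,300:345,0][::-1];t=130.;i=np.where((v[:-1]>t)&(v[1:]<=t))[0]
    return 344-(i[0]+(v[i[0]]-t)/(v[i[0]]-v[i[0]+1])) if len(i) else np.nan
for r in range(198,216,3):print("s",r,round(crossr(s0,r),2),round(crossr(s,r),2))
print("px per mm top",proj("top",[.52,.092,.05])-proj("top",[.52,.091,.05]),"scene",proj("scene",[.52,.162,.04])-proj("scene",[.52,.161,.04]))
t=-.035
for r in(198,206,214):
    # predicted front edge column for recess y=.091
    for x in(.524,):
        P=[proj("top",[x+np.cos(t)*u-np.sin(t)*.07,.091+np.sin(t)*u+np.cos(t)*.07,.052]) for u in(-.065,.065)]
        print("pred",r,round(float(np.interp(r,[P[1][1],P[0][1]],[P[1][0],P[0][0]])),2))
cv2.imwrite("pics/t6.png",cv2.resize(n[150:250,150:310,::-1],(800,500),interpolation=cv2.INTER_CUBIC))
E
```

```text
190 nan nan
194 178.5 179.27
198 178.26 178.93
202 177.93 178.8
206 177.86 178.77
210 177.7 178.57
214 177.55 178.35
218 177.49 178.02
222 176.68 177.59
226 176.61 177.63
s 198 314.49 313.62
s 201 313.88 313.34
s 204 313.56 312.72
s 207 312.48 312.15
s 210 312.18 311.43
s 213 311.55 311.23
px per mm top [-0.367503    0.00854148] scene [0.29054614 0.04153591]
pred 198 178.23
pred 206 177.88
pred 214 177.53[ WARN:0@0.709] global loadsave.cpp:1063 imwrite_ Unsupported depth image for selected encoder is fallbacked to CV_8U.
```

View pics/t6.png

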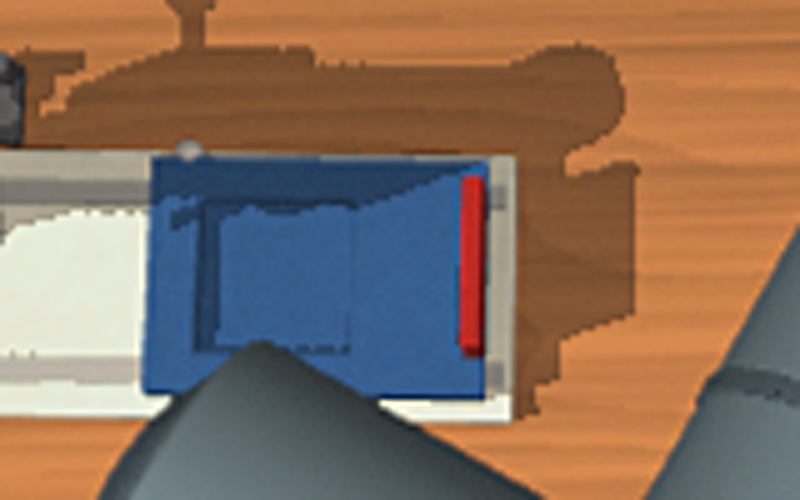

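The top picture is clear enough. The carriage front edge has shifted 0.8 px, so the carriage moved 2.2 mm back and the recess is at about (0.5225, 0.089), with the rear slope of the recess visible at about column 220. I take the re-centred blank there.

```bash

python3 -m handwheel '{"delta_pos":[[0.22,0.83,0],[0.22,0.83,0],[0.22,0.83,0],[0.22,0.83,0],[0.22,0.83,0],[0.22,0.83,0],[0.22,0.83,0],[0.22,0.83,0]],"rot":[[0,0,0],[0,0,0],[0,0,0],[0,0,0],[0,0,0],[0,0,0],[0,0,0],[0,0,0]],"gripper":[0,0,0,0,0,0,0,0]}'
python3 -m handwheel '{"delta_pos":[[0.2,0.83,0],[0,0,0],[0,0,0]],"rot":[[0,0,0],[0,0,0],[0,0,0]],"gripper":[0,0,0]}'
python3 go.py .523 .089 .16 178
```

```text
time: 25.9
tcp_pos: [0.5285, 0.0506, 0.2392]
eef_rot: [-0.001, 0.018, 1.0, 0.0]
ft_force: [0.8, 0.3, -1.2]
finger_gap: 0.0346
grip_force: 109.9
time: 26.2
tcp_pos: [0.5207, 0.0915, 0.2395]
eef_rot: [-0.001, 0.017, 1.0, -0.0]
ft_force: [-0.6, -1.0, -1.7]
finger_gap: 0.0345
grip_force: 110.0
t 26.2 tcp [0.5207 0.0915 0.2395] yaw 178.07 F [-0.6 -1.  -1.7] gap 0.0345 grip 110.0
rot units [-0.01  -0.016  0.014] | shift now [-0.05  -0.047  1.59 ] | after rot [-0.048 -0.048  1.591]
```

```bash

python3 -m handwheel '{"delta_pos":[[-0.05,-0.047,0.3],[0,0,0.4],[0,0,0.4],[0,0,0.3],[0,0,0.13],[0,0,0],[0,0,0]],"rot":[[0,0,0],[0,0,0],[0,0,0],[0,0,0],[0,0,0],[0,0,0],[0,0,0]],"gripper":[0,0,0,0,0,0,0]}'
python3 go.py .523 .089 .1415 178
```

```text
time: 26.9
tcp_pos: [0.5247, 0.0877, 0.1647]
eef_rot: [0.001, 0.019, 1.0, -0.0]
ft_force: [-0.6, 0.3, 0.0]
finger_gap: 0.0346
grip_force: 110.1
t 26.9 tcp [0.5247 0.0877 0.1647] yaw 177.88 F [-0.6  0.3  0. ] gap 0.0346 grip 110.1
rot units [-0.002  0.017 -0.024] | shift now [0.036 0.025 0.464] | after rot [0.035 0.025 0.464]
```

```bash

python3 -m handwheel '{"delta_pos":[[0.035,0.025,0.08],[0,0,0.06],[0,0,0],[0,0,0]],"rot":[[0,0,0],[0,0,0],[0,0,0],[0,0,0]],"gripper":[0,0,0,0]}'
python3 go.py .523 .089 .1415 178
python3 -m handwheel '{"delta_pos":[[0,0,0.03],[0,0,0.03],[0,0,0],[0,0,0]],"rot":[[0,0,0],[0,0,0],[0,0,0],[0,0,0]],"gripper":[0,0,0,0]}'
python3 go.py .523 .089 .1415 178; python3 -c "
from station import *
print(get_obs()['ft_torque'].round(3))"
```

```text
time: 27.3
tcp_pos: [0.5226, 0.0897, 0.1575]
eef_rot: [0.001, 0.018, 1.0, -0.0]
ft_force: [-0.1, 0.1, -1.0]
finger_gap: 0.0343
grip_force: 110.1
t 27.3 tcp [0.5226 0.0897 0.1575] yaw 177.95 F [-0.1  0.1 -1. ] gap 0.0343 grip 110.1
rot units [-0.001  0.016 -0.01 ] | shift now [-0.007 -0.014  0.321] | after rot [-0.008 -0.014  0.321]
time: 27.7
tcp_pos: [0.5226, 0.0897, 0.1543]
eef_rot: [0.001, 0.018, 1.0, 0.0]
ft_force: [-1.1, 1.4, -2.2]
finger_gap: 0.0343
grip_force: 110.1
t 27.7 tcp [0.5226 0.0897 0.1543] yaw 177.94 F [-1.1  1.4 -2.2] gap 0.0343 grip 110.1
rot units [ 0.003  0.013 -0.012] | shift now [-0.008 -0.014  0.257] | after rot [-0.008 -0.014  0.257]
[ 0.111 -0.03   0.018]
```

```bash

python3 -m handwheel '{"delta_pos":[[0,0,0.03],[0,0,0.03],[0,0,0],[0,0,0]],"rot":[[0,0,0],[0,0,0],[0,0,0],[0,0,0]],"gripper":[0,0,0,0]}'
python3 go.py .523 .089 .1415 178; python3 -c "
from station import *
print(get_obs()['ft_torque'].round(3))"
```

```text
time: 28.1
tcp_pos: [0.5226, 0.0897, 0.1513]
eef_rot: [0.001, 0.018, 1.0, 0.0]
ft_force: [-0.1, 0.8, -1.2]
finger_gap: 0.0344
grip_force: 110.0
t 28.1 tcp [0.5226 0.0897 0.1513] yaw 177.94 F [-0.1  0.8 -1.2] gap 0.0344 grip 110.0
rot units [ 0.003  0.012 -0.012] | shift now [-0.008 -0.014  0.196] | after rot [-0.008 -0.014  0.196]
[ 0.237 -0.028 -0.032]
```

It goes in freely; I continue down to the floor.

```bash

python3 -m handwheel '{"delta_pos":[[0,0,0.03],[0,0,0.03],[0,0,0.03],[0,0,0.02],[0,0,0],[0,0,0]],"rot":[[0,0,0],[0,0,0],[0,0,0],[0,0,0],[0,0,0],[0,0,0]],"gripper":[0,0,0,0,0,0]}'
python3 go.py .523 .089 .1415 178
python3 -m handwheel '{"delta_pos":[[0,0,0.03],[0,0,0.02],[0,0,0.01],[0,0,0],[0,0,0]],"rot":[[0,0,0],[0,0,0],[0,0,0],[0,0,0],[0,0,0]],"gripper":[0,0,0,0,0]}'
python3 go.py .523 .089 .1415 178; python3 -c "
from station import *
print(get_obs()['ft_torque'].round(3))"
```

```text
time: 28.7
tcp_pos: [0.5226, 0.0898, 0.1457]
eef_rot: [0.0, 0.018, 1.0, 0.0]
ft_force: [0.6, 2.5, -2.1]
finger_gap: 0.0344
grip_force: 109.8
t 28.7 tcp [0.5226 0.0898 0.1457] yaw 177.94 F [ 0.6  2.5 -2.1] gap 0.0344 grip 109.8
rot units [ 0.003  0.011 -0.012] | shift now [-0.009 -0.015  0.085] | after rot [-0.009 -0.015  0.085]
time: 29.2
tcp_pos: [0.5227, 0.0897, 0.1429]
eef_rot: [0.001, 0.018, 1.0, 0.0]
ft_force: [0.7, 3.7, -1.8]
finger_gap: 0.0344
grip_force: 109.8
t 29.2 tcp [0.5227 0.0897 0.1429] yaw 177.94 F [ 0.7  3.7 -1.8] gap 0.0344 grip 109.8
rot units [ 0.003  0.015 -0.012] | shift now [-0.006 -0.014  0.028] | after rot [-0.006 -0.014  0.028]
[ 0.615 -0.139 -0.046]
```

```bash

python3 -m handwheel '{"delta_pos":[[0,0,0.015],[0,0,0.015],[0,0,0],[0,0,0]],"rot":[[0,0,0],[0,0,0],[0,0,0],[0,0,0]],"gripper":[0,0,0,0]}'
python3 go.py .523 .089 .1415 178
```

```text
time: 29.6
tcp_pos: [0.5227, 0.0897, 0.1421]
eef_rot: [0.001, 0.018, 1.0, 0.0]
ft_force: [-2.1, 3.6, 5.5]
finger_gap: 0.0347
grip_force: 110.7
t 29.6 tcp [0.5227 0.0897 0.1421] yaw 177.94 F [-2.1  3.6  5.5] gap 0.0347 grip 110.7
rot units [ 0.001  0.021 -0.011] | shift now [-0.006 -0.015  0.011] | after rot [-0.006 -0.015  0.011]
```

The blank is on the floor of the recess. I release it, lift and back off behind the red plate.

```bash

python3 -m handwheel '{"delta_pos":[[0,0,0],[0,0,0],[0,0,0],[0,0,0],[0,0,-0.2],[0,0,-0.6],[0,0,-0.7],[0,0,-0.7]],"rot":[[0,0,0],[0,0,0],[0,0,0],[0,0,0],[0,0,0],[0,0,0],[0,0,0],[0,0,0]],"gripper":[0.5,0.8,0.8,0.8,0.8,0.8,0.8,0.8]}'
python3 -m handwheel '{"delta_pos":[[0,-0.6,0],[0,-0.7,0],[0,-0.7,0],[0,-0.7,0],[0,-0.7,0],[0,-0.2,0],[0,0,0],[0,0,0]],"rot":[[0,0,0],[0,0,0],[0,0,0],[0,0,0],[0,0,0],[0,0,0],[0,0,1],[0,0,1]],"gripper":[0.8,0.6,0.4,0.2,0,0,0,0]}'
python3 -m handwheel '{"delta_pos":[[0,0,0],[0,0,0],[0,0,0],[0,0,0],[0,0,0],[0,0,0],[0,0,0],[0,0,0]],"rot":[[0,0,1],[0,0,1],[0,0,1],[0,0,1],[0,0,1],[0,0,1],[0,0,1],[0,0,1]],"gripper":[0,0,0,0,0,0,0,0]}'
python3 -m handwheel '{"delta_pos":[[0,0,0],[0,0,0],[0,0,0],[0,0,0],[0,0,0],[0,0,0],[0,0,0],[0,0,0]],"rot":[[0,0,1],[0,0,1],[0,0,1],[0,0,1],[0,0,1],[0,0,1],[0,0,1],[0,0,1]],"gripper":[0,0,0,0,0,0,0,0]}'
python3 go.py .517 -.085 .14 88
python3 - <<'E'
from fit import *
b=grab_frame("scene")[:,:,::-1];cv2.imwrite("pics/s7.png",cv2.resize(b[140:240,235:335],(600,600),interpolation=cv2.INTER_CUBIC))
E
```

```text
time: 30.4
tcp_pos: [0.5222, 0.0895, 0.2531]
eef_rot: [0.0, 0.018, 1.0, -0.0]
ft_force: [0.4, -0.2, 0.6]
finger_gap: 0.0683
grip_force: 0.0
time: 31.2
tcp_pos: [0.516, -0.0904, 0.252]
eef_rot: [0.001, 0.107, 0.994, 0.0]
ft_force: [0.0, 0.3, 0.2]
finger_gap: 0.0
grip_force: 0.0
time: 32.0
tcp_pos: [0.5161, -0.0896, 0.2519]
eef_rot: [0.001, 0.44, 0.898, 0.0]
ft_force: [0.2, -0.1, 0.3]
finger_gap: 0.0002
grip_force: 0.0
time: 32.8
tcp_pos: [0.5161, -0.0896, 0.252]
eef_rot: [0.0, 0.721, 0.693, 0.001]
ft_force: [0.2, 0.4, 0.1]
finger_gap: -0.0002
grip_force: 0.0
t 32.8 tcp [ 0.5161 -0.0896  0.252 ] yaw 87.77 F [0.2 0.4 0.1] gap -0.0002 grip 0.0
rot units [ 0.017 -0.002 -0.046] | shift now [0.092 0.011 2.239] | after rot [0.093 0.015 2.239]
```

View pics/s7.png

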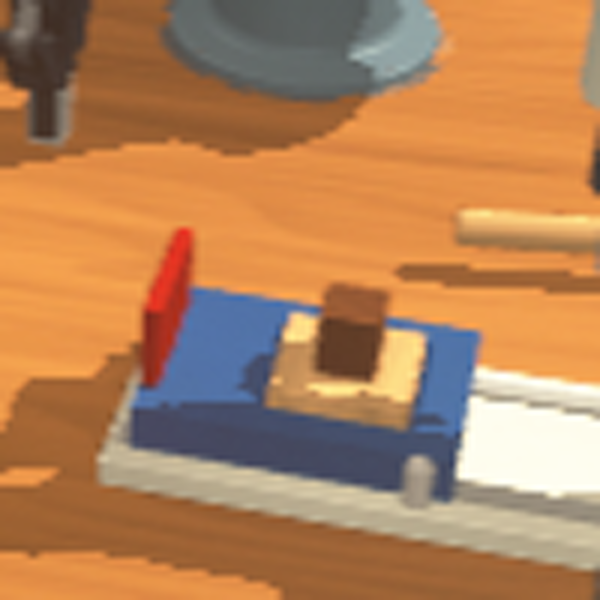

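The picture shows the blank lying flat in the recess, released, with the block at about (350, 335) in the crop. Now I lower the closed fingers behind the plate and push.

```bash

python3 -m handwheel '{"delta_pos":[[0,0,0.6],[0,0,0.6],[0,0,0.6],[0,0,0.44],[0.2,0,0],[0.3,0,0],[0.2,0,0],[0.1,0,0]],"rot":[[0,0,-0.045],[0,0,0],[0,0,0],[0,0,0],[0,0,0],[0,0,0],[0,0,0],[0,0,0]],"gripper":[0,0,0,0,0,0,0,0]}'
python3 go.py .518 .0 .14 88
python3 -m handwheel '{"delta_pos":[[0.1,0,0],[0.1,0,0],[0.15,0,0],[0.2,0,0],[0.2,0,0],[0.2,0,0],[0.2,0,0],[0.2,0,0]],"rot":[[0,0,0],[0,0,0],[0,0,0],[0,0,0],[0,0,0],[0,0,0],[0,0,0],[0,0,0]],"gripper":[0,0,0,0,0,0,0,0]}'
python3 go.py .5215 .09 .14 88
```

```text
time: 33.65
tcp_pos: [0.5185, -0.0488, 0.141]
eef_rot: [0.002, 0.718, 0.696, 0.001]
ft_force: [-1.1, 0.3, -0.4]
finger_gap: 0.0001
grip_force: 0.0
t 33.65 tcp [ 0.5185 -0.0488  0.141 ] yaw 88.29 F [-1.1  0.3 -0.4] gap 0.0001 grip 0.0
rot units [0.046 0.003 0.058] | shift now [ 0.974 -0.039  0.02 ] | after rot [ 0.974 -0.044  0.021]
time: 34.45
tcp_pos: [0.5197, 0.0181, 0.1394]
eef_rot: [0.001, 0.718, 0.696, 0.0]
ft_force: [1.2, -2.1, -0.1]
finger_gap: 0.0002
grip_force: 0.0
t 34.45 tcp [0.5197 0.0181 0.1394] yaw 88.17 F [ 1.2 -2.1 -0.1] gap 0.0002 grip 0.0
rot units [0.015 0.001 0.034] | shift now [ 1.438 -0.009 -0.012] | after rot [ 1.438 -0.014 -0.012]
```

```bash

python3 -m handwheel '{"delta_pos":[[0.2,0,0],[0.2,0,0],[0.2,0,0],[0.2,0,0],[0.1,0,0],[0.1,0,0],[0,0,0]],"rot":[[0,0,0],[0,0,0],[0,0,0],[0,0,0],[0,0,0],[0,0,0],[0,0,0]],"gripper":[0,0,0,0,0,0,0]}'
python3 go.py .5215 .09 .14 88
python3 -m handwheel '{"delta_pos":[[0.1,0,0],[0.1,0,0],[0.05,0,0],[0,0,0]],"rot":[[0,0,0],[0,0,0],[0,0,0],[0,0,0]],"gripper":[0,0,0,0]}'
python3 go.py .5215 .09 .14 88
```

```text
time: 35.15
tcp_pos: [0.521, 0.0679, 0.1393]
eef_rot: [-0.0, 0.718, 0.696, 0.001]
ft_force: [-0.6, 0.7, 0.7]
finger_gap: 0.0002
grip_force: 0.0
t 35.15 tcp [0.521  0.0679 0.1393] yaw 88.21 F [-0.6  0.7  0.7] gap 0.0002 grip 0.0
rot units [ 0.007 -0.009  0.042] | shift now [ 0.441 -0.003 -0.015] | after rot [ 0.441 -0.005 -0.015]
time: 35.55
tcp_pos: [0.5213, 0.075, 0.1394]
eef_rot: [0.005, 0.72, 0.694, -0.005]
ft_force: [-1.9, -18.6, 2.7]
finger_gap: -0.0004
grip_force: 0.0
t 35.55 tcp [0.5213 0.075  0.1394] yaw 87.97 F [ -1.9 -18.6   2.7] gap -0.0004 grip 0.0
rot units [ 0.007  0.15  -0.007] | shift now [ 0.3   -0.006 -0.016] | after rot [ 0.3   -0.006 -0.012]
```

```bash

python3 -m handwheel '{"delta_pos":[[0.04,0,0],[0.04,0,0],[0,0,0]],"rot":[[0,0,0],[0,0,0],[0,0,0]],"gripper":[0,0,0]}'
python3 go.py .5215 .09 .14 88
python3 - <<'E'
from fit import *
grab_frame("top");grab_frame("scene")
for c in("scene","top"):
  for d in spot_point(c,"push_plate")[:1]:print(c,d["confidence"],at(c,d["centre"],.084).round(4))
fit("recess",CA[:1],[.5225,.20,-.035],("scene",))
E
```

```text
time: 35.85
tcp_pos: [0.5213, 0.0775, 0.1394]
eef_rot: [0.006, 0.72, 0.694, -0.006]
ft_force: [-2.2, -22.0, 2.3]
finger_gap: -0.0001
grip_force: 0.0
t 35.85 tcp [0.5213 0.0775 0.1394] yaw 87.88 F [ -2.2 -22.    2.3] gap -0.0001 grip 0.0
rot units [ 0.005  0.183 -0.024] | shift now [ 0.25  -0.005 -0.016] | after rot [ 0.25  -0.005 -0.012]
scene 0.88 [0.5242 0.0816 0.084 ]
top 0.27 [0.2952 0.3176 0.084 ]
scene 0.9 1250
recess ['scene'] [ 0.5238  0.2053 -0.0426] yawdeg -2.4 err 0.447
```

```bash

python3 -m handwheel '{"delta_pos":[[0.04,0,0],[0.04,0,0],[0,0,0]],"rot":[[0,0,0],[0,0,0],[0,0,0]],"gripper":[0,0,0]}'
python3 -m handwheel '{"delta_pos":[[0.04,0,0],[0.04,0,0],[0,0,0]],"rot":[[0,0,0],[0,0,0],[0,0,0]],"gripper":[0,0,0]}'
```

```text
time: 36.4
tcp_pos: [0.5216, 0.0851, 0.1393]
eef_rot: [0.002, 0.719, 0.695, -0.002]
ft_force: [-1.1, -10.4, 2.6]
finger_gap: -0.0001
grip_force: 0.0
time: 36.7
tcp_pos: [0.5219, 0.0912, 0.1393]
eef_rot: [0.001, 0.719, 0.695, -0.0]
ft_force: [0.4, -2.6, -1.1]
finger_gap: 0.0
grip_force: 0.0
```

```bash

python3 -m handwheel '{"delta_pos":[[0.04,0,0],[0.02,0,0],[0,0,0]],"rot":[[0,0,0],[0,0,0],[0,0,0]],"gripper":[0,0,0]}'
```

```text
time: 37.0
tcp_pos: [0.522, 0.0944, 0.1394]
eef_rot: [0.001, 0.718, 0.696, -0.0]
ft_force: [-0.1, -4.3, 0.0]
finger_gap: 0.0002
grip_force: 0.0
```

```bash

python3 -m handwheel '{"delta_pos":[[0.04,0,0],[0,0,0],[0,0,0]],"rot":[[0,0,0],[0,0,0],[0,0,0]],"gripper":[0,0,0]}'
python3 -m handwheel '{"delta_pos":[[-0.2,0,0],[-0.5,0,0],[-0.5,0,0],[-0.5,0,0],[-0.5,0,0],[-0.5,0,-0.5],[0,0,-0.6],[0,0,0]],"rot":[[0,0,0],[0,0,0],[0,0,0],[0,0,0],[0,0,0],[0,0,0],[0,0,0],[0,0,0]],"gripper":[0,0,0,0,0,0,0,0]}'
python3 - <<'E'
from fit import *
im=grab_frame("scene");grab_frame("top")
for c in("scene","top"):
  for d in spot_point(c,"push_plate")[:1]:print(c,d["confidence"],at(c,d["centre"],.084).round(4))
fit("recess",CA,[.5265,.22,-.035])
for l,z in dict(disc_center=.032,offcut_center=.0225,glue_center=.085,mug_center=.045,blank_center=.07).items():
  for d in spot_point("scene",l)[:1]:print(l,round(d["confidence"],2),at("scene",d["centre"],z).round(3))
E
```

```text
time: 37.3
tcp_pos: [0.522, 0.0947, 0.1394]
eef_rot: [0.002, 0.719, 0.695, -0.002]
ft_force: [-1.3, -11.6, 1.0]
finger_gap: -0.0
grip_force: 0.0
time: 38.1
tcp_pos: [0.5206, -0.0391, 0.1984]
eef_rot: [0.003, 0.719, 0.695, 0.004]
ft_force: [0.8, 0.1, -0.4]
finger_gap: -0.0001
grip_force: 0.0
scene 0.83 [0.5265 0.1017 0.084 ]
top 0.7 [0.5265 0.098  0.084 ]
top 0.79 2093
scene 0.62 1220
recess ['top', 'scene'] [ 0.5279  0.2222 -0.0271] yawdeg -1.6 err 1.122
recess ['top'] [ 0.5288  0.2194 -0.0243] yawdeg -1.4 err 0.621
recess ['scene'] [ 0.5235  0.2234 -0.0316] yawdeg -1.8 err 0.451
disc_center 0.66 [ 0.419 -0.2    0.032]
offcut_center 0.73 [ 0.461 -0.326  0.022]
glue_center 0.68 [ 0.768 -0.142  0.085]
mug_center 0.57 [ 0.662 -0.406  0.045]
blank_center 0.71 [0.373 0.327 0.07 ]
```

```bash
python3 -c "
from station import *
print(sign_off())"
```

```text
the job is handed in; nothing more can be done
None
```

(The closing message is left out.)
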